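Slide the decanting tray across the gap onto its dock

TASK

The decanting tray, loaded with its candle and matches, waits on the short loading stand with its nose poking out over the gap. Without lifting it, slide it level across the gap onto the dock: keep its tail pressed down with the fingertips in the finger well while the nose hangs in the air, ease off once the nose has landed, and push it gently home until it bears firmly against the brass stop plate. Then let go, leaving the candle upright in its well and everything else where it is.

Things in the scene. Friction and masses are not known exactly. Their poses are not given: they have to be found in the camera images.
- stand: Loading stand, fixed: oak deck 140 wide (its x) x 170 long (its y) x 60 mm high, origin at the centre of its underside. Deck top at z = 60 mm, its edge towards the gap at y = +85 mm. The tray is pushed along the stand's +y axis. Lips 12 mm high stand along both long sides, 126 mm apart inside.
- dock: Dock, fixed: oak deck 140 wide x 230 long x 60 mm high, axes along the stand's, level with it, at most 2 mm out of line sideways. Origin: centre of its underside. Its edge to the gap is at y = -115 mm, a steel sill slopes down 9 mm further. The gap between the decks is 90 to 100 mm. Lips 12 mm high, 128 mm apart, flared steel lead-ins at the mouth.
- stop: Brass stop at the dock's far end, fixed; axes and x, y origin of the dock, z origin on its deck. Bracket at y = 103 to 115 mm. Before it, on two pins, the stop plate (90 mm wide, 2 to 22 mm above the deck) that the tray's nose must bear against: its face is set by screw anywhere from y = 80 to 90 mm; this setting is NOT measured, find it by touch. It does not yield to a gentle push.
- tray: Loose wooden tray, 120 wide (x) x 190 long (y) x 20 mm high, 0.42 kg, origin at the centre of its underside, +y to its nose. Floor 6 mm thick. From nose to tail: a 66 mm square well with the candle (centre y = 55 mm), a bay with the match box, the finger well. The front 11 mm of the underside rise in a bevel. Sliding friction coefficient on the decks 0.48 to 0.72; laden 0.62 to 0.79 kg.
- tray_well (a point): Centre of the floor of the tray's finger well: 64 mm behind the tray's origin and 6 mm above its underside. The well is 82 mm wide (tray x), 46 mm long (tray y) and 14 mm deep, so closed fingertips fit in, press on its floor and push its front wall (face 23 mm ahead of this point, 6 mm thick; a finger pushing it can by friction also press the tail down and add drag).
- tray_nose (a point): Foremost point of the tray, on its centre line: 95 mm ahead of the tray's origin. The laden tray balances about 30 mm ahead of its origin: with the nose far out over the gap it tips nose-down unless up to 8 N press down in the finger well; landed on the dock, it needs no pressing.
- tray_tail (a point): Rearmost point of the tray's underside, on its centre line: 95 mm behind the tray's origin. Once the tail has left the stand, pressing in the finger well tips the tray tail-down into the gap; only push then.
- candle: Red candle, diameter 56, 114 mm tall, about 0.26 kg, standing loose in the tray's front well; origin at the centre of its foot. Its centre stands about 120 mm ahead of the finger well.
- match_box: Red match box 35 x 53 x 14 mm, loose, lying in the tray's middle bay; origin at the centre of its underside.
- foil_cutter: Black foil cutter 44 x 50 x 14 mm lying on the counter in the gap; bystander, origin at the centre of its underside.
- bung_0: Turned beech barrel bung, 50 mm diameter, 35 mm tall, standing on the counter; bystander, origin at the centre of its underside.
- mushroom_cork_0: Sparkling-wine cork, 33 mm diameter, 48 mm tall, standing on the counter; bystander, origin at the centre of its underside.
Mind the look-alikes: they are no part of the job. What is shaped like the candle but black or blue is not meant.

How it is judged:
By the outcome, as a careful person would: the job done as asked, in the order asked, and still so for the second after the job is handed in, with the robot touching nothing.
It also fails if it takes over 72 s, if anything falls off the work surface, if the arm or the gripper's body presses on something with over 40 N, if the wrist force passes 120 N, or if a joint passes its speed limit or range.

ROBOT

A 6-joint arm with a two-finger parallel gripper is mounted at the origin on the work surface; the furniture and walls round the work are solid. World frame = base frame: x ahead of the robot, y to its left, z up, the work surface at z = 0. Lengths are in m, angles in rad, forces in N, time in s.
With the tool pointing down it reaches from about 0.3 to 0.95 m from the base axis. Payload 3.1 kg.
Tool frame: the origin (TCP) lies between the finger pads; the fingertips stand 8 mm ahead of it and the grasp point (between the pads) lies 11 mm behind it; z points along the fingers, y is the line along which they close (so a half turn about z gives the same grasp; the last joint's range is limited). The gripper opens to 85 mm and grips with 20 to 120 N. Pads are 22 mm wide; open, the fingers measure 114 mm over their backs; the gripper's body (76 mm by 85 mm) begins 54 mm behind the grasp point. The pads swing forward as they close: fully open they stand 13 mm farther back than shut.
Start: joints at [-1.217, 0.308, 1.634, -0, 1.2, -0.07], TCP at [0.257, -0.57, 0.239] pointing down, gripper open.
Joint ranges: [-3.06, 3.06], [-0.79, 1.96], [0.05, 2.63], [-1.19, 4.34], [0.05, 2.64], [-2.94, 2.94]. Speed limits (rad/s): [2.79, 2.79, 3.14, 3.14, 3.14, 3.14].

INTERFACE

Orientations are given as a unit quaternion [x, y, z, w].
In Python, from station import * gives the robot as it stands. The module is installed in compiled form; this text tells all that it offers.
- The arm moves only by the tool move_arm, never from a script. Its argument "rows" is a list of rows, each a list of 3 entries, a list of its own where there are three numbers: the closure in counts, from 0 (fully open) to 255 (shut), then the shift along the tool's x, y, z in mm, then the turn about the tool's z in rad. In form: [[jaw, [tx, ty, tz], yaw], ...]. A call has 1 to 8 rows; each row shifts and turns the commanded pose from where the row before left it, along the tool's axes as they then stand; what a row does not reach is not made up. A row lasts 1/12 s, in which the tool goes at most 41.7 mm and 7.16 degrees, less where a joint would pass 70% of its speed; a pose out of reach is approached as far as the arm can. A call is refused whole if a number of a shift passes 41.7 or a number of a turn 0.125, either way. A call with a gripper value outside its range is refused whole. The fingers move at their own pace and stop on an object; "force" is the grip in N (left out, the last holds). Time passes only in rows, so rows that do not move let the fingers close. It gives the time, the measured TCP pose, the force, the opening and the grip force at its end, in the units of the state.
- state(): the state, without advancing time (a new reading comes with each control period).
- grab_frame(name): name is "scene" or "top" or "wrist"; returns a dict with "img" (420x560x3 uint8, red, green, blue), "range_z" (420x560 float32, m along the optical axis (not along the pixel's ray), 0 where there is no reading), "K" (3x3 intrinsics, pixels), "R" (3x3) and "t" (3): a world point X has camera coordinates R X + t. Camera axes: x right, y down, z forward; pixel columns grow to the right and rows downward; lengths in m; the calibration is good to about 2 mm. A picture is of the moment at which its call begins.
- close_job(): hands the job in; it is judged then, once.
The state is a dict: "clock": time; "joints": joint angles; "qvel": joint speeds; "effort": joint torques, N m; "ee_pos": TCP position; "ee_rot": TCP orientation; "ft_force": force on the tool from outside, world axes, zero at the start; "moment": the same for the moment, N m; "width": finger opening in m; "grip_force": force on a finger pad.
Only numpy, scipy, OpenCV 4.12 (cv2) and the standard library are available. Lean on these libraries where they do the work, as an engineer would, in place of code of your own. Each camera call takes 0.05 s, during which the arm holds its last target. There are 200 camera calls.

## Working session

There is one attempt and no reset: what is moved stays moved. The work goes in short steps, Python scripts to look and compute and a tool call to move; the robot and the scene stay as the last step left them, time stands still between calls to the robot, and variables do not carry over. Pictures are saved under pics/ and viewed, at most 10 in all, crops included, and the job is handed in when it is done.

Besides the shell and the picture viewer there is one more tool, called as name(argument=value, ...) on one line, values as JSON. move_arm: Moves the arm, as the interface text tells. Its arguments: {"type":"object","properties":{"rows":{"type":"array"},"force":{"type":"number"}},"required":["rows"]}

```bash
mkdir -p pics
python3 - <<'E'
from station import *
import cv2,numpy as np
for n in ["scene","top"]:
    f=grab_frame(n); cv2.imwrite(f"pics/{n}0.png",f["img"][:,:,::-1]); np.savez(f"{n}0.npz",**f)
    print(n,f["K"].tolist(),f["R"].tolist(),f["t"])
print(state())
E
```

```text
scene [[402.23633670543364, 0.0, 274.0775116652056], [0.0, 402.23633670543364, 211.9940655319043], [0.0, 0.0, 1.0]] [[-0.8952981020313209, -0.4452234690496097, -0.01474351065880231], [-0.2320690156594896, 0.4944062844542922, -0.8376791735879181], [0.3802437119400537, -0.7465510622184749, -0.5459635803151313]] [ 0.48186211 -0.02252195  1.12364192]
top [[384.3735091063123, 0.0, 282.9788250973153], [0.0, 384.3735091063123, 207.79929425964133], [0.0, 0.0, 1.0]] [[0.02315497402724428, -0.9991500235563422, 0.03410392360357958], [-0.9844972384137244, -0.028721509368781737, -0.17303254738727464], [0.1738649899593017, -0.029568654466176483, -0.9843254847556839]] [0.34640683 0.35782928 0.89228803]
{'clock': 0.1, 'joints': array([-1.21671293e+00,  3.08906693e-01,  1.63507021e+00, -1.19066688e-05,
        1.19971264e+00, -6.96598906e-02]), 'qvel': array([-0.00047508, -0.00143108, -0.00366931, -0.00093216, -0.00175258,
        0.00209568]), 'effort': array([-9.88177599e-04, -4.16408122e+01, -2.77644414e+01, -1.52269727e-04,
        4.00611752e-03, -1.27828901e-05]), 'ee_pos': array([ 0.25672333, -0.56903186,  0.23816369]), 'ee_rot': array([ 9.77638047e-01,  2.10292058e-01, -1.54088880e-04, -1.03707401e-03]), 'ft_force': array([-0.14303378,  0.16520918,  0.50784492]), 'moment': array([ 0.0197353 , -0.07151787, -0.00217219]), 'grip_force': 0.0, 'width': 0.0855616029963511}
```

View pics/scene0.png

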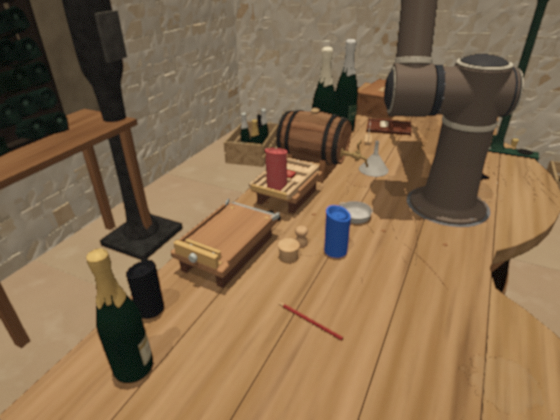

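View pics/top0.png

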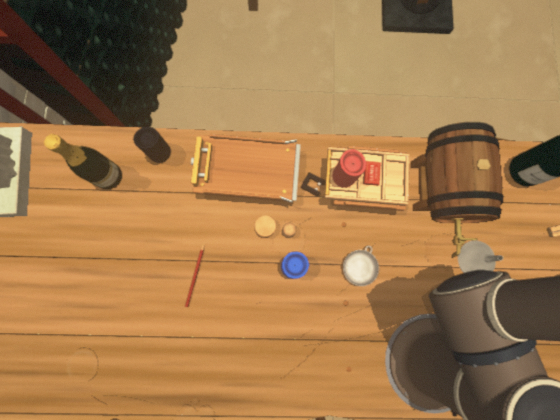

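Scene view: red candle (276,168) stands in the tray on the stand (287,182), with the dock at (230,238) and the stop at (197,255). Top view: tray (367,177), finger well near (395,180), dock (245,168), brass stop (200,160), and the barrel (465,170) close behind the tray.
Candidates for the candle (top view): red (350,163), blue (295,265), black (152,145). The red one in the tray matches the description.

```bash
cat > h.py <<'E'
import numpy as np,cv2
def ray(f,u,v,z):
    R,t=f["R"],f["t"]; C=-R.T@t
    d=R.T@np.linalg.solve(f["K"],[u,v,1.]); return C+d*(z-C[2])/d[2]
def pts(f):
    v,u=np.mgrid[:420,:560]; Z=f["range_z"]
    c=np.stack([u,v,np.ones_like(u)],-1)@np.linalg.inv(f["K"]).T*Z[...,None]
    return (c-f["t"])@f["R"]
E
python3 - <<'E'
from h import *
f=np.load("top0.npz"); P=pts(f)
im=f["img"][125:225,180:510,::-1]
cv2.imwrite("pics/crop0.png",cv2.resize(im,None,fx=2.4,fy=2.4,interpolation=cv2.INTER_CUBIC))
# height map coarse along tray axis row
for v in (160,178,190):
    print(v,[(u,*np.round(P[v,u]*1000).astype(int)) for u in range(290,440,5)])
v,u=np.mgrid[:420,:560]
m=(abs(P[...,2]-.08)<.006)&(u>320)&(u<415)&(v>135)&(v<220)
r=cv2.minAreaRect(P[m][:,:2].astype(np.float32)*1000);print("tray top",r)
m=(abs(P[...,2]-.06)<.005)&(u>195)&(u<300)&(v>130)&(v<210)
print("dock",cv2.minAreaRect(P[m][:,:2].astype(np.float32)*1000))
m=(P[...,2]>.1)&(u>415)&(u<440)&(v>120)&(v<230); print("barrel ymax",P[m][:,1].max(), P[(u>430)&(u<500)&(v>120)&(v<220)][:,2].max())
E
```

```text
160 [(290, np.int64(456), np.int64(343), np.int64(62)), (295, np.int64(458), np.int64(331), np.int64(59)), (300, np.int64(477), np.int64(315), np.int64(-1)), (305, np.int64(478), np.int64(302), np.int64(-3)), (310, np.int64(478), np.int64(289), np.int64(-3)), (315, np.int64(478), np.int64(277), np.int64(-1)), (320, np.int64(479), np.int64(264), np.int64(-2)), (325, np.int64(478), np.int64(252), np.int64(0)), (330, np.int64(458), np.int64(249), np.int64(65)), (335, np.int64(459), np.int64(238), np.int64(66)), (340, np.int64(424), np.int64(246), np.int64(177)), (345, np.int64(430), np.int64(233), np.int64(161)), (350, np.int64(431), np.int64(222), np.int64(159)), (355, np.int64(431), np.int64(211), np.int64(159)), (360, np.int64(429), np.int64(202), np.int64(165)), (365, np.int64(461), np.int64(167), np.int64(65)), (370, np.int64(462), np.int64(155), np.int64(65)), (375, np.int64(462), np.int64(143), np.int64(65)), (380, np.int64(462), np.int64(131), np.int64(66)), (385, np.int64(459), np.int64(123), np.int64(77)), (390, np.int64(461), np.int64(109), np.int64(71)), (395, np.int64(460),
[... 3051 characters left out ...]
nt64(391), np.int64(97), np.int64(64)), (400, np.int64(392), np.int64(85), np.int64(65)), (405, np.int64(389), np.int64(78), np.int64(77)), (410, np.int64(408), np.int64(37), np.int64(-1)), (415, np.int64(408), np.int64(25), np.int64(0)), (420, np.int64(404), np.int64(20), np.int64(18)), (425, np.int64(404), np.int64(8), np.int64(21)), (430, np.int64(382), np.int64(36), np.int64(116)), (435, np.int64(379), np.int64(32), np.int64(131))]
tray top ((421.38818359375, 165.804931640625), (191.0368194580078, 127.63308715820312), 85.99632263183594)
dock ((436.3629455566406, 442.0250244140625), (235.7547149658203, 144.124755859375), 87.72637939453125)
barrel ymax 0.3827735424146914 0.9284041233396382
```

View pics/crop0.png

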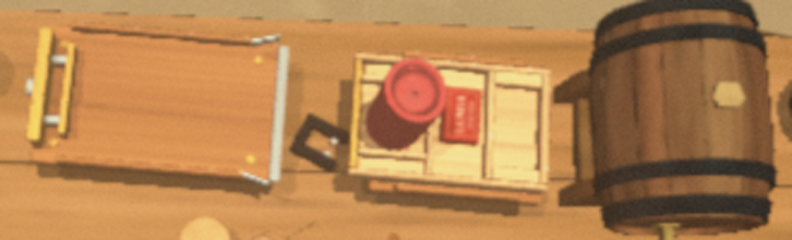

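Run:
```python
from h import *
f=np.load("top0.npz"); P=pts(f)
px=lambda x,y:(180+x/2.4,125+y/2.4)
for n,x,y,z in [("nT",355,54,.08),("nB",348,172,.08),("tT",550,68,.08),("tB",546,188,.08),("dockmouthT",286,46,.055),("dockmouthB",272,180,.055),("plateT",70,44,.082),("plateB",64,136,.082),("bracketT",50,30,.09),("bracketB",40,140,.09),("wellfrontT",493,72,.08),("wellfrontB",487,178,.08)]:
    print(n,np.round(ray(f,*px(x,y),z)*1000,1))
s=np.load("scene0.npz")
for nm,F in(("top",f),("scene",s)):
    Q=pts(F).reshape(-1,3); Q=Q[F["range_z"].ravel()>0]
    for y0 in np.arange(-.6,.6,.1):
        o=[]
        for x0 in np.arange(.1,.65,.1):
            m=(abs(Q[:,0]-x0-.05)<.05)&(abs(Q[:,1]-y0-.05)<.05)&(Q[:,2]<.7)
            o.append(int(1000*Q[m,2].max()) if m.any() else -9)
        print(nm,round(y0,1),o)
from station import state
from scipy.spatial.transform import Rotation as Ro
print(Ro.from_quat(state()["ee_rot"]).as_matrix().round(3))
```

```text
nT [483.7 256.5  80. ]
nB [367.3 262.8  80. ]
tT [476.2  66.6  80. ]
tB [357.5  74.5  80. ]
dockmouthT [498.3 321.5  55. ]
dockmouthB [362.5 332.9  55. ]
plateT [483.5 529.8  82. ]
plateB [393.3 530.3  82. ]
bracketT [493.9 548.   90. ]
bracketB [386.8 550.8  90. ]
wellfrontT [470.2 122.5  80. ]
wellfrontB [365.5 130.7  80. ]
top -0.6 [-9, -9, -9, -9, -9, -9]
top -0.5 [-9, -9, -9, -9, -9, -9]
top -0.4 [-9, 3, 41, 3, 0, -9]
top -0.3 [2, 4, 36, 173, 160, -9]
top -0.2 [-9, 102, 150, 153, 145, -9]
top -0.1 [360, 122, 192, 202, 183, -9]
top -0.0 [482, 351, 178, 179, 171, -9]
top 0.1 [367, 24, 83, 168, 2, -9]
top 0.2 [22, 24, 175, 181, 2, -9]
top 0.3 [105, 115, 73, 74, 73, -9]
top 0.4 [4, 37, 75, 75, 73, -9]
top 0.5 [10, 10, 91, 92, 73, -9]
scene -0.6 [17, 21, 100, 97, -9, -9]
scene -0.5 [18, 21, 186, 335, -9, -9]
scene -0.4 [5, 14, 162, 331, -9, -9]
scene -0.3 [4, 4, 52, 335, 182, -9]
scene -0.2 [13, 101, 129, -9, -9, -9]
scene -0.1 [488, 123, 190, 201, 184, -9]
scene -0.0 [505, 501, 179, 180, 176, -9]
scene 0.1 [366, 27, 83, 171, 3, -9]
scene 0.2 [24, 104, 177, 182, 4, -9]
scene 0.3 [107, 116, 75, 75, 73, -9]
scene 0.4 [4, 38, 74, 73, 75, -9]
scene 0.5 [12, 11, 93, 93, 74, -9]
[[ 0.912  0.411 -0.001]
 [ 0.411 -0.912  0.002]
 [ 0.    -0.002 -1.   ]]
```

move_arm(rows=[[255, [0, 0, -30], 0], [255, [0, 0, -30], 0], [255, [0, 0, -30], 0], [255, [16.5, -29.6, 0], 0], [255, [16.5, -29.6, 0], 0], [255, [16.5, -29.6, 0], 0], [255, [16.5, -29.6, 0], 0], [255, [16.5, -29.6, 0], 0]])

```text
clock: 0.77
ee_pos: [0.271, -0.399, 0.3286]
ee_rot: [0.978, 0.21, -0.0, -0.001]
ft_force: [0.4, 1.1, 0.0]
width: -0.0004
grip_force: 0.0
```

move_arm(rows=[[255, [16.5, -29.6, 0], 0], [255, [16.5, -29.6, 0], 0], [255, [16.5, -29.6, 0], 0], [255, [20.5, -27.3, 0], 0], [255, [20.5, -27.3, 0], 0], [255, [20.5, -27.3, 0], 0], [255, [20.5, -27.3, 0], 0], [255, [20.5, -27.3, 0], 0]])

```text
clock: 1.43
ee_pos: [0.3169, -0.1313, 0.329]
ee_rot: [0.978, 0.21, 0.0, -0.0]
ft_force: [0.6, 0.1, -0.3]
width: -0.0
grip_force: 0.0
```

move_arm(rows=[[255, [20.5, -27.3, 0], 0], [255, [24, -20.7, 0], 0], [255, [24, -20.7, 0], 0], [255, [24, -20.7, 0], 0], [255, [24, -20.7, 0], 0], [255, [24, -20.7, 0], 0], [255, [24, -20.7, 0], 0], [255, [24, -20.7, 0], 0]])

```text
clock: 2.1
ee_pos: [0.4182, 0.1031, 0.3289]
ee_rot: [0.978, 0.211, -0.0, 0.0]
ft_force: [0.6, -1.5, 0.5]
width: -0.0001
grip_force: 0.0
```

move_arm(rows=[[255, [0, 0, 0], -0.123], [255, [0, 0, 0], -0.123], [255, [0, 0, 0], -0.123], [255, [0, 0, 0], -0.123], [255, [0, 0, 0], -0.123], [255, [0, 0, 0], -0.123], [255, [0, 0, 0], -0.123], [255, [0, 0, 0], -0.123]])

```text
clock: 2.77
ee_pos: [0.4178, 0.1014, 0.3287]
ee_rot: [0.76, 0.65, -0.0, -0.0]
ft_force: [0.2, 0.2, 0.0]
width: -0.0002
grip_force: 0.0
```

move_arm(rows=[[255, [0, 0, 0], -0.121], [255, [0, 0, 0], 0], [255, [0, 0, 0], 0], [255, [0, 0, 0], 0]])

```text
clock: 3.1
ee_pos: [0.418, 0.1014, 0.329]
ee_rot: [0.723, 0.691, -0.0, -0.0]
ft_force: [-0.8, -0.5, 0.6]
width: -0.0001
grip_force: 0.0
```

Run:
```python
from station import *
import cv2
from h import *
from scipy.spatial.transform import Rotation as Ro
s=state(); print(s, Ro.from_quat(s["ee_rot"]).as_matrix().round(4))
f=grab_frame("wrist"); np.savez("w1.npz",**f); cv2.imwrite("pics/w1.png",f["img"][:,:,::-1])
```

```text
{'clock': 3.1, 'joints': array([ 1.36760457e-01, -1.61271132e-01,  1.95424377e+00,  1.31523672e-05,
        1.34911429e+00,  1.81299167e-01]), 'qvel': array([-0.00133433, -0.00026761, -0.00188151, -0.00022505,  0.00129665,
       -0.01060771]), 'effort': array([ 2.34691259e-03, -2.20191032e+01, -2.93176496e+01,  3.48399180e-05,
        3.61488346e-03,  4.37740877e-03]), 'ee_pos': array([0.4180497 , 0.1014458 , 0.32903197]), 'ee_rot': array([ 7.22677942e-01,  6.91184875e-01, -1.96462440e-04, -1.50071813e-04]), 'ft_force': array([-0.7770769 , -0.47829323,  0.55156344]), 'moment': array([-0.00976764,  0.00342147, -0.01738228]), 'grip_force': 0.0, 'width': -9.033483264461974e-05} [[ 4.45e-02  9.99e-01 -5.00e-04]
 [ 9.99e-01 -4.45e-02 -1.00e-04]
 [-1.00e-04 -5.00e-04 -1.00e+00]]
```

View pics/w1.png

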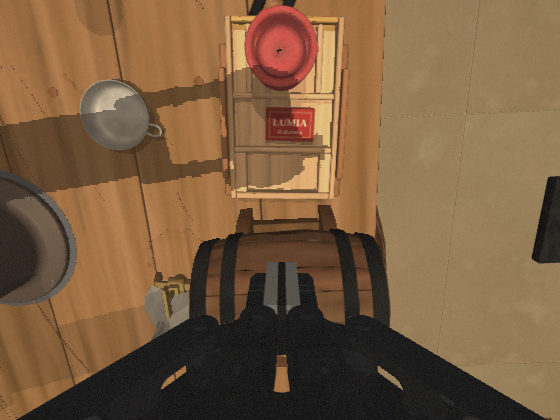

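The wrist view shows the tray straight ahead: red candle (281,45), red match box (290,124), finger well (283,170), tail edge at row 197, barrel behind it. This confirms the choice.

Run:
```python
from h import *
f=np.load("w1.npz")
for n,u,v in [("nL",228,17),("nR",344,17),("tL",229,199),("tR",339,197),("wellfL",233,151),("wellfR",335,151),("wellbackL",236,192),("wellbackR",331,190)]:
    print(n,np.round(ray(f,u,v,.08)*1000,1))
P=pts(f)
for u,v in [(283,170),(281,45),(260,140)]: print(np.round(P[v,u]*1000,1))
print([(v,*np.round(P[v,283][1:]*1000,0)) for v in range(200,260,6)])
```

```text
nL [371.7 259.9  80. ]
nR [486.8 254.8  80. ]
tL [355.3  72.   80. ]
tR [483.5  68.7  80. ]
wellfL [364.9 127.4  80. ]
wellfR [478.6 122.4  80. ]
wellbackL [364.2  80.1  80. ]
wellbackR [474.2  77.6  80. ]
[419.6 100.4  65.2]
[422.8 221.7 162.3]
[394.9 136.6  66.6]
[(200, np.float64(44.0), np.float64(0.0)), (206, np.float64(35.0), np.float64(-1.0)), (212, np.float64(26.0), np.float64(0.0)), (218, np.float64(17.0), np.float64(-1.0)), (224, np.float64(16.0), np.float64(22.0)), (230, np.float64(8.0), np.float64(23.0)), (236, np.float64(37.0), np.float64(114.0)), (242, np.float64(35.0), np.float64(127.0)), (248, np.float64(33.0), np.float64(137.0)), (254, np.float64(30.0), np.float64(145.0))]
```

move_arm(rows=[[255, [0, 1, 30], 0], [255, [0, 0, 30], 0], [255, [0, 0, 30], 0], [255, [0, 0, 30], 0], [255, [0, 0, 30], 0], [255, [0, 0, 30], 0], [255, [0, 0, 30], 0], [255, [0, 0, 20], 0]])

```text
clock: 3.82
ee_pos: [0.4176, 0.1012, 0.0967]
ee_rot: [0.722, 0.692, -0.001, -0.001]
ft_force: [-0.4, -0.3, 0.3]
width: -0.0002
grip_force: 0.0
```

move_arm(rows=[[255, [0, 0, 8], 0], [255, [0, 0, 6], 0], [255, [0, 0, 4], 0], [255, [0, 0, 2], 0], [255, [0, 0, 1], 0], [255, [0, 0, 0], 0], [255, [0, 0, 0], 0]])

```text
clock: 4.4
ee_pos: [0.4201, 0.1016, 0.0792]
ee_rot: [0.722, 0.692, 0.001, 0.001]
ft_force: [0.0, -1.0, -0.7]
width: -0.0001
grip_force: 0.0
```

move_arm(rows=[[255, [3, 0, 0], 0], [255, [3, 0, 0], 0], [255, [3, 0, 1], 0], [255, [0, 0, 1], 0], [255, [0, 0, 1], 0], [255, [0, 0, 1], 0], [255, [0, 0, 0], 0], [255, [0, 0, 0], 0]])

```text
clock: 5.07
ee_pos: [0.4195, 0.1103, 0.0741]
ee_rot: [0.722, 0.692, -0.0, -0.0]
ft_force: [-0.7, -0.1, -0.0]
width: -0.0
grip_force: 0.0
```

move_arm(rows=[[255, [0, 0, 0.5], 0], [255, [0, 0, 0.5], 0], [255, [0, 0, 0], 0], [255, [0, 0, 0], 0]])

```text
clock: 5.4
ee_pos: [0.4195, 0.1103, 0.074]
ee_rot: [0.722, 0.692, -0.0, -0.0]
ft_force: [-3.0, -0.6, 7.2]
width: -0.0002
grip_force: 3.9
```

move_arm(rows=[[255, [0, 0, 0.3], 0], [255, [1, 0, 0], 0], [255, [1, 0, 0], 0], [255, [1, 0, 0], 0], [255, [1, 0, 0], 0], [255, [1, 0, 0], 0], [255, [1, 0, 0], 0], [255, [1, 0, 0], 0]])

```text
clock: 6.07
ee_pos: [0.4208, 0.1155, 0.0741]
ee_rot: [0.721, 0.693, -0.001, 0.002]
ft_force: [-0.2, -8.6, 8.6]
width: 0.0001
grip_force: 5.7
```

move_arm(rows=[[255, [1.5, 0, 0], 0], [255, [2, 0, 0], 0], [255, [2, 0, 0], 0], [255, [2, 0, 0], 0], [255, [2, 0, 0], 0], [255, [2, 0, 0], 0], [255, [2, 0, 0], 0], [255, [2, 0, 0], 0]])

```text
clock: 6.73
ee_pos: [0.4217, 0.1312, 0.074]
ee_rot: [0.721, 0.693, -0.001, 0.002]
ft_force: [-0.3, -7.7, 8.3]
width: 0.0001
grip_force: 5.8
```

move_arm(rows=[[255, [3, 0, 0], 0], [255, [3, 0, 0], 0], [255, [3, 0, 0], 0], [255, [3, 0, 0], 0], [255, [2, 0, 0.2], 0], [255, [2, 0, 0.1], 0], [255, [2, 0, 0], 0], [255, [1, 0, 0], 0]])

```text
clock: 7.4
ee_pos: [0.4227, 0.1501, 0.074]
ee_rot: [0.721, 0.693, -0.001, 0.002]
ft_force: [-1.4, -9.1, 10.7]
width: 0.0001
grip_force: 6.9
```

Run:
```python
from station import *
import cv2
from h import *
s=state(); print(s["ee_pos"],s["ft_force"],s["joints"])
f=grab_frame("wrist"); np.savez("w2.npz",**f)
g=grab_frame("top"); np.savez("t2.npz",**g)
im=np.hstack([f["img"][:300],cv2.resize(g["img"][130:220,180:348],(560,300))])[:,:,::-1]
cv2.imwrite("pics/w2.png",cv2.resize(im,(800,214)) if 0 else cv2.resize(np.vstack([f["img"][:300],cv2.resize(g["img"][125:225,230:417],(560,300))])[:,:,::-1],(560,600)))
```

```text
[0.42270765 0.15007582 0.07403307] [-1.39633128 -9.07640978 10.70236349] [ 0.24695159  0.21740828  2.14882163 -0.00604504  0.7745733   0.29080475]
```

View pics/w2.png

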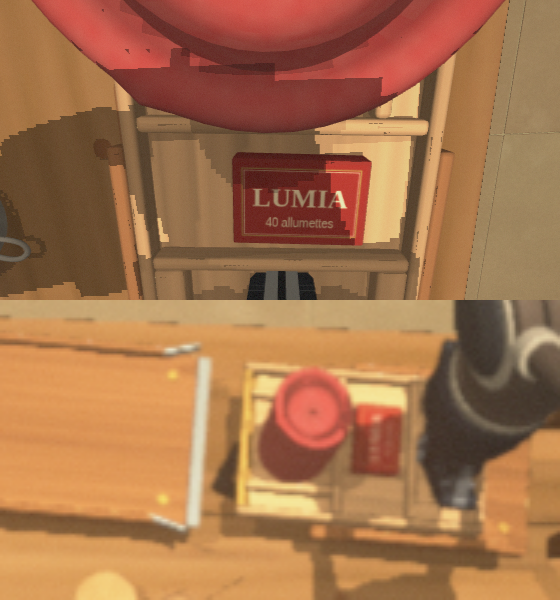

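The crop shows the tray level, the finger against the well's front wall, nose at about u=311 and sill at about u=298 (roughly 30 mm still to cross). The candle is upright, and tray and dock are parallel.

move_arm(rows=[[255, [1.5, 0, 0], 0], [255, [2.5, 0, 0], 0], [255, [2.5, 0, 0], 0], [255, [2.5, 0, 0], 0], [255, [2.5, 0, 0], 0], [255, [2.5, 0, 0], 0], [255, [2.5, 0, 0], 0], [255, [2.5, 0, 0], 0]])

```text
clock: 8.17
ee_pos: [0.4235, 0.1689, 0.074]
ee_rot: [0.721, 0.693, -0.001, 0.002]
ft_force: [0.0, -8.4, 10.5]
width: 0.0001
grip_force: 6.9
```

move_arm(rows=[[255, [2.5, 0, 0], 0], [255, [2.5, 0, 0], 0], [255, [2.5, 0, 0], 0], [255, [2.5, 0, 0], 0], [255, [2.5, 0, 0], 0], [255, [2, 0, 0], 0], [255, [2, 0, 0], 0], [255, [2, 0, 0], 0]])

```text
clock: 8.83
ee_pos: [0.4241, 0.1874, 0.074]
ee_rot: [0.721, 0.693, -0.001, 0.002]
ft_force: [-0.5, -9.2, 11.0]
width: 0.0002
grip_force: 7.1
```

move_arm(rows=[[255, [2.5, 0, 0], 0], [255, [2.5, 0, 0], 0], [255, [2.5, 0, 0], 0], [255, [2.5, 0, 0], 0], [255, [2, 0, 0], 0], [255, [2, 0, 0], 0], [255, [2, 0, 0], 0], [255, [1, 0, 0], 0]])

```text
clock: 9.5
ee_pos: [0.4248, 0.2044, 0.074]
ee_rot: [0.721, 0.693, -0.001, 0.002]
ft_force: [-1.1, -9.9, 10.9]
width: 0.0001
grip_force: 7.2
```

Run:
```python
from station import *
import cv2
from h import *
s=state(); print(s["ee_pos"],s["ft_force"])
g=grab_frame("scene"); f=grab_frame("top")
cv2.imwrite("pics/w3.png",np.vstack([cv2.resize(g["img"][130:290,160:340],(560,300)),cv2.resize(f["img"][125:225,230:417],(560,300))])[:,:,::-1])
```

```text
[0.42478799 0.20438441 0.0740211 ] [-1.13893994 -9.89502679 10.92753796]
```

View pics/w3.png

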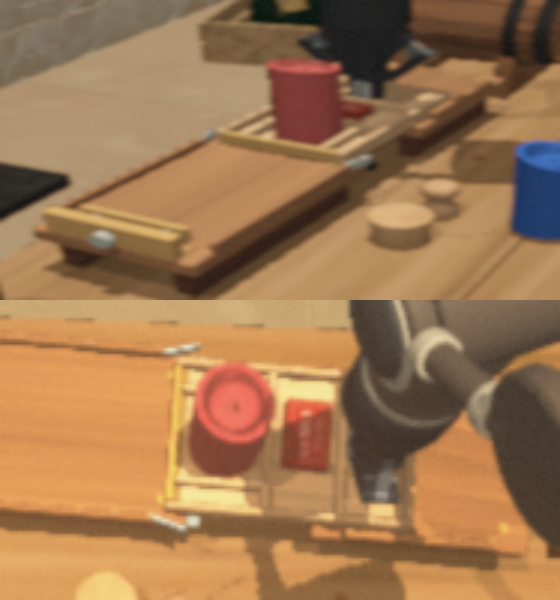

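The nose has passed the sill by about 19 mm and sits between the lead-ins, with the tray level and the candle upright. I'll push a bit further with the tail pressed, then ease off.

move_arm(rows=[[255, [1.5, 0, 0], 0], [255, [2.5, 0, 0], 0], [255, [2.5, 0, 0], 0], [255, [2.5, 0, 0], 0], [255, [2.5, 0, 0], 0], [255, [2.5, 0, 0], 0], [255, [1.5, 0, 0], 0], [255, [1, 0, 0], 0]])

```text
clock: 10.27
ee_pos: [0.4254, 0.2208, 0.074]
ee_rot: [0.721, 0.693, -0.001, 0.002]
ft_force: [-0.0, -9.4, 11.7]
width: 0.0001
grip_force: 7.3
```

move_arm(rows=[[255, [0, 0, -0.4], 0], [255, [0, 0, -0.4], 0], [255, [0, 0, -0.4], 0], [255, [0, 0, -0.4], 0], [255, [-0.5, 0, -0.5], 0], [255, [-0.5, 0, -0.6], 0], [255, [0, 0, -0.8], 0], [255, [0, 0, 0], 0]])

```text
clock: 10.93
ee_pos: [0.4242, 0.2222, 0.0762]
ee_rot: [0.722, 0.692, 0.0, -0.0]
ft_force: [-0.3, -0.1, 0.2]
width: -0.0004
grip_force: 0.0
```

move_arm(rows=[[255, [1, 0, 0], 0], [255, [1.5, 0, 0], 0], [255, [2, 0, 0], 0], [255, [2.5, 0, 0], 0], [255, [3, 0, 0], 0], [255, [3, 0, 0], 0], [255, [3, 0, 0], 0], [255, [3, 0, 0], 0]])

```text
clock: 11.6
ee_pos: [0.4248, 0.2399, 0.0762]
ee_rot: [0.721, 0.692, -0.001, 0.0]
ft_force: [0.1, -5.0, 3.3]
width: -0.0003
grip_force: 2.6
```

move_arm(rows=[[255, [3, 0, 0], 0], [255, [3, 0, 0], 0], [255, [3, 0, 0], 0], [255, [3, 0, 0], 0], [255, [3, 0, 0], 0], [255, [3, 0, 0], 0], [255, [3, 0, 0], 0], [255, [3, 0, 0], 0]])

```text
clock: 12.27
ee_pos: [0.4257, 0.2638, 0.0762]
ee_rot: [0.721, 0.692, -0.001, 0.001]
ft_force: [1.0, -5.3, 2.8]
width: -0.0001
grip_force: 2.7
```

move_arm(rows=[[255, [3, 0, 0], 0], [255, [3, 0, 0], 0], [255, [3, 0, 0], 0], [255, [3, 0, 0], 0], [255, [3, 0, 0], 0], [255, [2.5, 0, 0], 0], [255, [2, 0, 0], 0], [255, [1, 0, 0], 0]])

```text
clock: 12.93
ee_pos: [0.4266, 0.2844, 0.0762]
ee_rot: [0.721, 0.692, -0.001, 0.0]
ft_force: [0.2, -5.4, 2.8]
width: -0.0
grip_force: 2.8
```

Run:
```python
from station import *
import cv2
from h import *
s=state(); print(s["ee_pos"],s["ft_force"])
g=grab_frame("scene"); f=grab_frame("top")
cv2.imwrite("pics/w4.png",np.vstack([cv2.resize(g["img"][130:290,160:340],(560,300)),cv2.resize(f["img"][125:225,180:367],(560,300))])[:,:,::-1])
```

```text
[0.42656233 0.28436056 0.07615115] [ 0.19840687 -5.39628157  2.80053031]
```

View pics/w4.png

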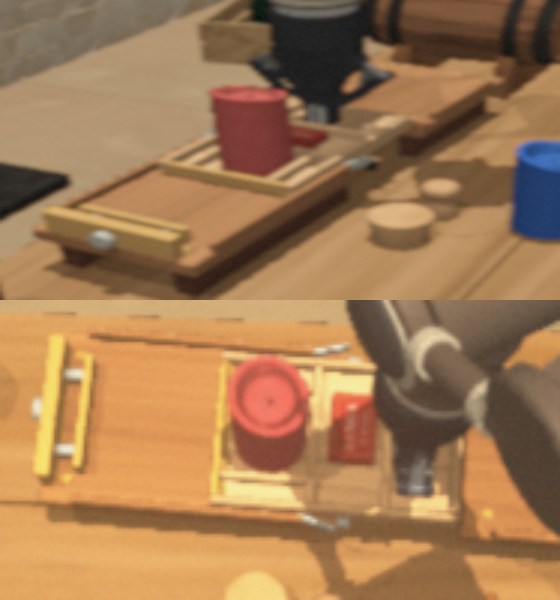

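The nose is about 110 mm short of the plate, tray straight and level, and the tail is about to leave the stand. I'll raise the fingertip slightly to take off the frictional down-force, then keep pushing.

move_arm(rows=[[255, [0, 0, -0.3], 0], [255, [1, 0, 0], 0], [255, [1.5, 0, 0], 0], [255, [2, 0, 0], 0], [255, [2, 0, 0], 0], [255, [2, 0, 0], 0], [255, [2, 0, 0], 0], [255, [2, 0, 0], 0]])

```text
clock: 13.7
ee_pos: [0.4273, 0.2981, 0.0762]
ee_rot: [0.722, 0.692, -0.0, -0.0]
ft_force: [0.3, -3.5, -1.0]
width: 0.0
grip_force: 1.5
```

move_arm(rows=[[255, [2.5, 0, 0], 0], [255, [2.5, 0, 0], 0], [255, [2.5, 0, 0], 0], [255, [2.5, 0, 0], 0], [255, [2.5, 0, 0], 0], [255, [2.5, 0, 0], 0], [255, [2.5, 0, 0], 0], [255, [2.5, 0, 0], 0]])

```text
clock: 14.37
ee_pos: [0.4283, 0.318, 0.0764]
ee_rot: [0.722, 0.692, -0.0, -0.0]
ft_force: [0.3, -1.8, -1.4]
width: -0.0002
grip_force: 1.3
```

move_arm(rows=[[255, [3, 0, 0], 0], [255, [3, 0, 0], 0], [255, [3, 0, 0], 0], [255, [3, 0, 0], 0], [255, [3, 0, 0], 0], [255, [3, 0, 0], 0], [255, [3, 0, 0], 0], [255, [3, 0, 0], 0]])

```text
clock: 15.03
ee_pos: [0.4294, 0.342, 0.0765]
ee_rot: [0.722, 0.692, 0.0, -0.0]
ft_force: [-0.2, -2.9, -0.3]
width: -0.0002
grip_force: 1.4
```

move_arm(rows=[[255, [3, 0, 0], 0], [255, [3, 0, 0], 0], [255, [3, 0, 0], 0], [255, [3, 0, 0], 0], [255, [2, 0, 0], 0], [255, [2, 0, 0], 0], [255, [2, 0, 0], 0], [255, [1, 0, 0], 0]])

```text
clock: 15.7
ee_pos: [0.4302, 0.361, 0.0765]
ee_rot: [0.722, 0.692, 0.0, -0.0]
ft_force: [-0.2, -3.3, -0.5]
width: 0.0001
grip_force: 1.6
```

move_arm(rows=[[255, [1.5, 0, 0], 0], [255, [2, 0, 0], 0], [255, [2, 0, 0], 0], [255, [2, 0, 0], 0], [255, [2, 0, 0], 0], [255, [2, 0, 0], 0], [255, [1.5, 0, 0], 0], [255, [1, 0, 0], 0]])

```text
clock: 16.37
ee_pos: [0.4308, 0.3749, 0.0765]
ee_rot: [0.722, 0.692, 0.0, 0.0]
ft_force: [-0.4, -4.1, -0.7]
width: 0.0002
grip_force: 1.8
```

move_arm(rows=[[255, [0.8, 0, 0], 0], [255, [0.8, 0, 0], 0], [255, [0.8, 0, 0], 0], [255, [0.8, 0, 0], 0], [255, [0.8, 0, 0], 0], [255, [0.8, 0, 0], 0]])

```text
clock: 16.87
ee_pos: [0.431, 0.3795, 0.0765]
ee_rot: [0.722, 0.692, 0.0, 0.0]
ft_force: [-0.4, -3.2, -0.0]
width: 0.0001
grip_force: 1.9
```

move_arm(rows=[[255, [0.7, 0, 0], 0], [255, [0.7, 0, 0], 0], [255, [0.7, 0, 0], 0], [255, [0.7, 0, 0], 0]])

```text
clock: 17.2
ee_pos: [0.431, 0.3816, 0.0765]
ee_rot: [0.722, 0.692, -0.001, 0.001]
ft_force: [0.4, -7.8, 2.1]
width: -0.0001
grip_force: 3.7
```

move_arm(rows=[[255, [0.4, 0, 0], 0], [255, [0.4, 0, 0], 0], [255, [0, 0, 0], 0]])

```text
clock: 17.45
ee_pos: [0.431, 0.3816, 0.0765]
ee_rot: [0.722, 0.692, -0.001, 0.001]
ft_force: [0.2, -7.9, 3.2]
width: 0.0
grip_force: 3.9
```

move_arm(rows=[[255, [0.5, 0, 0], 0], [255, [0.5, 0, 0], 0], [255, [0, 0, 0], 0], [255, [0, 0, 0], 0]])

```text
clock: 17.78
ee_pos: [0.431, 0.3817, 0.0765]
ee_rot: [0.721, 0.693, -0.002, 0.001]
ft_force: [1.0, -10.5, 3.6]
width: 0.0001
grip_force: 5.1
```

Run:
```python
from station import *
import cv2
from h import *
s=state(); print(s["ee_pos"],s["ft_force"])
g=grab_frame("scene"); f=grab_frame("top")
cv2.imwrite("pics/w5.png",np.vstack([cv2.resize(g["img"][170:290,160:300],(560,300)),cv2.resize(f["img"][125:225,180:367],(560,300))])[:,:,::-1])
```

```text
[0.43101856 0.38168386 0.07652547] [  0.99346836 -10.4825151    3.58624769]
```

View pics/w5.png

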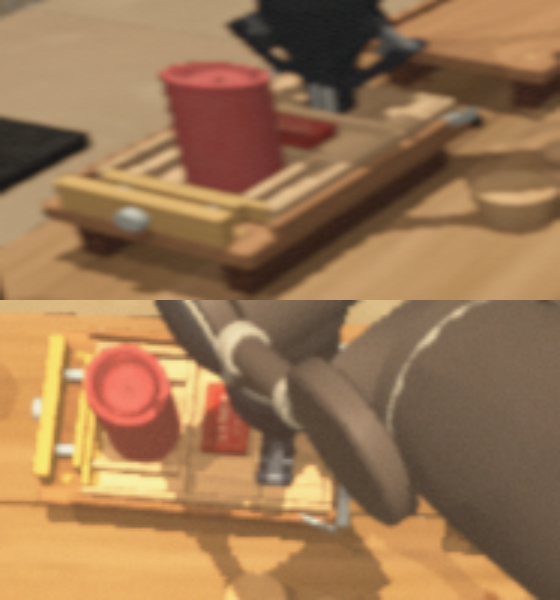

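The tray's nose is against the brass plate: 10 N with no movement, candle upright. One slightly firmer push, then release.

move_arm(rows=[[255, [0.5, 0, 0], 0], [255, [0.5, 0, 0], 0], [255, [0.3, 0, 0], 0], [255, [0, 0, 0], 0], [255, [0, 0, 0], 0], [255, [0, 0, 0], 0]])

```text
clock: 18.38
ee_pos: [0.431, 0.3818, 0.0766]
ee_rot: [0.721, 0.693, -0.003, 0.002]
ft_force: [0.5, -13.3, 5.7]
width: -0.0001
grip_force: 6.7
```

move_arm(rows=[[255, [-1, 0, 0], 0], [255, [-1, 0, 0], 0], [255, [-1, 0, 0], 0], [255, [-1, 0, 0], 0], [255, [-2, 0, 0], 0], [255, [-2, 0, 0], 0], [255, [-2, 0, 0], 0], [255, [-2, 0, 0], 0]])

```text
clock: 19.05
ee_pos: [0.431, 0.374, 0.0769]
ee_rot: [0.722, 0.692, 0.001, -0.0]
ft_force: [-0.4, 0.0, -0.6]
width: 0.0003
grip_force: 0.0
```

move_arm(rows=[[255, [-2, 0, -3], 0], [255, [0, 0, -6], 0], [255, [0, 0, -10], 0], [255, [0, 0, -20], 0], [255, [0, 0, -30], 0], [255, [0, 0, -30], 0], [255, [0, 0, -30], 0], [255, [0, 0, -30], 0]])

```text
clock: 19.72
ee_pos: [0.4306, 0.3716, 0.2382]
ee_rot: [0.722, 0.692, 0.001, 0.0]
ft_force: [0.3, -0.7, -0.1]
width: -0.0001
grip_force: 0.0
```

move_arm(rows=[[255, [-20, -20, 0], 0], [255, [-20, -20, 0], 0], [255, [-20, -20, 0], 0], [255, [-20, -20, 0], 0], [255, [0, 0, 0], 0], [255, [0, 0, 0], 0], [255, [0, 0, 0], 0]])

```text
clock: 20.3
ee_pos: [0.3482, 0.2956, 0.2368]
ee_rot: [0.722, 0.692, 0.002, 0.0]
ft_force: [1.5, 0.1, -0.2]
width: 0.0003
grip_force: 0.0
```

Run:
```python
from station import *
import cv2
from h import *
s=state(); print(s["ee_pos"],s["ft_force"])
g=grab_frame("scene"); f=grab_frame("top")
cv2.imwrite("pics/w6.png",np.vstack([cv2.resize(g["img"][170:290,160:300],(560,300)),cv2.resize(f["img"][125:225,180:367],(560,300))])[:,:,::-1])
```

```text
[0.34824202 0.29555898 0.23683593] [ 1.45981088  0.07488449 -0.15030339]
```

View pics/w6.png

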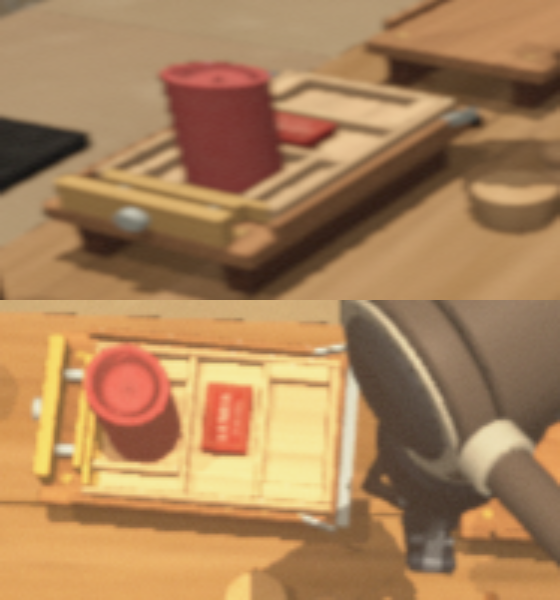

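The tray sits against the plate at about (90,420) in the lower crop. The candle is upright, the match box is in its bay and the arm is clear.

```bash
python3 -c "
from station import *
print(close_job())"
```

```text
the job is handed in; nothing more can be done
None
```

The tray is on the dock, pushed home to about 13 N against the brass stop plate. The candle is upright in its well, the match box is in its bay, the arm is clear, and the job was handed in at about 20 s of the 72 s allowed.

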